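# Raise a sample vial four clicks in a vial reader

### The job

Stand the capped glass sample vial upright in the reader's lift cup and let go of it. Then swing the reader's lever away from its rest stop, counting the clicks by feel, until it has clicked four times, without letting it run on to a fifth. The lever springs back if let go, so finish while the gripper's fingers still hold it there at the fourth click; leave the other things on the bench where they are.

Things in the scene. Friction and masses are not known exactly. Their poses are not given: they have to be found in the camera images.
- vial: the sample vial, loose on the bench, standing: amber glass cylinder 25 mm in diameter with a black screw cap of the same diameter on its top 15 mm; 60 mm tall in all, about 40 g (the most slender of the small things). Origin: centre of its underside, z up.
- reader: the vial reader, fixed: off-white plinth, top 62 mm above the bench, from -75 to 115 mm in its x and -160 to 180 mm in its y. Origin on the bench; x points from its front (robot side) to its back, y to the left as the robot sees it, z up. An optical head with a black window stands behind the cup: x 70 to 115, y -150 to -30 mm, top 136 mm above the bench.
- cup_floor (a point): centre of the inner floor of the lift cup, an open upright aluminium cup at the right of the reader (reader frame x -10, y -90 mm; floor 68 mm above the bench with the lever at rest). Inner diameter 30 mm, outer 38 mm, rim 18 mm above this floor. The lever drives it: it rises 4 mm per click.
- lever (a joint): angle of the reader's lever, rad: 0 at its rest stop (notch 0), growing as it swings clockwise seen from above, at most 1.33. Clicks come every 0.209 rad (12 degrees, 23 mm at the knob), the first at 0.209. A return spring always pushes it back to rest: no notch keeps it, so it follows the hand.
- pivot (a point): the lever's upright axis, on the plinth's top (reader frame: x 0, y 50, z 62 mm); the lever turns level about it. A sprung roller clicks over pins on its hub: the push needed at the knob climbs steeply just past each notch to about 8 to 10 N, fades over the hump and drops to about 3 to 5 N just before the lever falls into the next notch, where it climbs again: that is the click.
- knob (a point): middle of the lever's knob, a black upright round post, 16 mm in diameter, its foot 84 and its top 129 mm above the bench, this point 106 mm; it stands on a 24 mm boss at the end of the flat steel arm, 110 mm from the pivot. At rest it lies in the reader's -x direction from the pivot, in front of the plinth; it swings towards the reader's +y. Push it or pinch it.
- jar: bystander: short wide capped jar, 52 mm in diameter, 50 mm tall, loose. Origin: centre of its underside.
- beaker: bystander: open white plastic cup, 60 mm across the mouth, 70 mm tall, loose. Origin: centre of its underside.
- bottle: bystander: tall white capped bottle, 64 mm in diameter, 170 mm tall, loose, left of the reader. Origin: centre of its underside.
Things that resemble listed ones, but are neither listed nor needed, are in the scene too. Of the things that look like the vial, take the one that is nearest to the robot's base at the start.

How it is judged (in metres and radians):
On the way, in this order (a step that is already met when the one before it is completed fails the run):
1. the vial stands in the lift cup, let go, with the lever still near rest (horizontal distance between vial and cup_floor below 0.005 m and z of vial in the frame of cup_floor between -0.004 and 0.004 m and angle between vial's own z axis and vertical below 0.12 rad and contact force between the fingers and vial below 0.1 N and value of joint lever below 0.15 rad), for 0.2 s.
2. the lever has clicked four times and is held there by the fingers (value of joint lever between 0.75 and 0.93 rad and contact force between the fingers and lever above 0.5 N), for 0.3 s.
At the end, for the whole second after the job is handed in: The vial stands on the cup's floor (within 5 mm of its centre and 4 mm in height, tilted under 0.12 rad), not touched by the fingers; the lever is still, in its fourth notch (0.75 to 0.93 rad), and the fingers bear on it with more than 0.5 N (all of step 2 and horizontal distance between vial and cup_floor below 0.005 m and z of vial in the frame of cup_floor between -0.004 and 0.004 m and angle between vial's own z axis and vertical below 0.12 rad and contact force between the fingers and vial below 0.1 N and velocity of joint lever between -0.1 and 0.1 rad/s); the arm keeps its last pose, push and grip.
It fails at once if the lever runs on to a fifth click (value of joint lever above 0.98 rad).
It fails at once if a bystander is shifted by more than 30 mm or tipped (distance of any of jar, beaker, bottle from where it was at the start of the episode above 0.03 m or angle between any of jar, beaker, bottle's own z axis and vertical above 0.5 rad).
It also fails if it takes over 64 s, if anything falls off the work surface, if the arm or the gripper's body presses on something with over 40 N, if the wrist force passes 120 N, or if a joint passes its speed limit or range.

### The arm

A 6-joint arm with a two-finger parallel gripper is mounted at the origin on the work surface. World frame = base frame: x ahead of the robot, y to its left, z up, the work surface at z = 0. Lengths are in m, angles in degrees, forces in N, time in s.
With the tool pointing down it reaches from about 0.325 to 0.9 m from the base axis. Payload 6.1 kg.
Tool frame: the origin (TCP) lies on the centre line of the jaws, within the pads' length; the fingertips stand 8 mm ahead of it and the grasp point (between the pads) lies 11 mm behind it; z points along the fingers, y is the direction in which the jaws open and shut (so a half turn about z gives the same grasp; the last joint's range is limited). The gripper opens to 87 mm and grips with 3 to 60 N. Pads are 19 mm wide; open, the fingers measure 117 mm over their backs; the gripper's body (75 mm by 190 mm) begins 51 mm behind the grasp point.
Start: joints at [-74.777, 12.628, 87.462, -0, 79.91, -7.225], TCP at [0.239, -0.578, 0.231] pointing down, gripper open.
Joint ranges: [-170.65, 170.65], [-52.31, 119.04], [5.05, 147.46], [-71.25, 251.25], [11.57, 151.72], [-153.62, 153.62]. Speed limits (degrees/s): [147.25, 147.25, 172.46, 180, 180, 180].

### API

Orientations are given as [roll, pitch, yaw] about the fixed x, y, z axes, in that order (R = Rz(yaw) Ry(pitch) Rx(roll)).
In Python, from cell import env gives the robot as it stands. The module is installed in compiled form; this text tells all that it offers.
- The arm moves only by the tool drive_tool, never from a script. Its argument "steps" is a list of rows, each an object of numbers: "tx", "ty", "tz": the shift along the tool's x, y, z in m; "yaw": the turn about the tool's z in rad. A call has 1 to 20 rows; each row shifts and turns the pose as measured when the row begins, along the tool's axes as they then stand; what a row does not reach is not made up. A row lasts 1/10 s, in which the tool goes at most 50 mm and 8.59 degrees, less where a joint would pass 70% of its speed; a pose out of reach is approached as far as the arm can. A call is refused whole if a number of a shift passes 0.05 or a number of a turn 0.15, either way. A call with a gripper value outside its range is refused whole. "jaw" is the opening, from 0 (shut) to 1 (fully open), set as the call begins (left out, the last holds). The fingers move at their own pace and stop on an object; the grip force is fixed at half the most. Time passes only in rows, so rows that do not move let the fingers close. It gives the time, the measured TCP pose, the force and the opening at its end, in the units of the state.
- env.read_state(): the state, without advancing time (a new reading comes with each control period).
- env.snapshot(name): name is "side" or "top"; returns the picture (420x560x3 uint8, red, green, blue); there is no depth.
- env.calibration(name): a dict with "intrinsics" (3x3 intrinsics, pixels), "world_from_camera" (4x4, takes a point from camera to world coordinates). Camera axes: x right, y down, z forward; pixel columns grow to the right and rows downward; lengths in m; the calibration is good to about 2 mm. A picture is of the moment at which its call begins. calibration takes no time and is no camera call.
- env.job_done(): hands the job in, once; it reports no verdict.
The state is a dict: "time_s": time; "joint_positions": joint angles; "qvel": joint speeds; "effort": joint torques, N m; "tcp_pos": TCP position; "orientation": TCP orientation; "contact_force": force on the tool from outside, world axes, zero at the start; "ft_torque": the same for the moment, N m; "width": opening from 0.0 (shut) to 1.0 (fully open).
Only numpy, scipy, OpenCV 4.12 (cv2) and the standard library are available. Lean on these libraries where they do the work, as an engineer would, in place of code of your own. Each camera call takes 0.05 s, during which the arm holds its last target. There are 200 camera calls.

## Working session

There is one attempt and no reset: what is moved stays moved. The work goes in short steps, Python scripts to look and compute and a tool call to move; the robot and the scene stay as the last step left them, time stands still between calls to the robot, and variables do not carry over. Pictures are saved under pics/ and viewed, about 8 in all and at most 12, crops included, and the job is handed in when it is done.

Besides the shell and the picture viewer there is one more tool, called as name(argument=value, ...), one argument or row to a line, values as JSON. drive_tool: Moves the arm, as the interface text tells. Its arguments: {"type":"object","properties":{"steps":{"type":"array","items":{"type":"object","properties":{"tx":{"type":"number"},"ty":{"type":"number"},"tz":{"type":"number"},"yaw":{"type":"number"}}}},"jaw":{"type":"number"}},"required":["steps"]}

```bash
mkdir -p pics; python3 - <<'E'
from cell import env
import cv2, numpy as np
np.set_printoptions(precision=4,suppress=True)
print(env.read_state())
for n in("side","top"):
    im=env.snapshot(n); cv2.imwrite(f"pics/{n}0.png",im[:,:,::-1]); c=env.calibration(n); print(n,c)
E
```

```text
{'time_s': 0.0, 'joint_positions': array([-74.777 ,  12.6757,  87.5263,  -0.0011,  79.9084,  -7.2263]), 'qvel': array([-0.0611, -0.1006,  0.001 ,  0.1249,  0.1096, -0.0258]), 'effort': array([  0.0013, -49.4603, -38.7378,   0.0701,   0.0571,  -0.0001]), 'tcp_pos': array([ 0.2385, -0.5771,  0.2294]), 'orientation': array([-179.8903,   -0.0128,   22.4495]), 'contact_force': array([0.504 , 0.5393, 0.8833]), 'ft_torque': array([-0.023 , -0.0314,  0.0644]), 'width': 1.0011671992014712}
side {'intrinsics': array([[482.4401,   0.    , 289.3588],
       [  0.    , 482.4401, 201.1994],
       [  0.    ,   0.    ,   1.    ]]), 'world_from_camera': array([[-0.7772, -0.3342,  0.5331, -0.162 ],
       [-0.629 ,  0.3923, -0.6711,  0.9408],
       [ 0.0151, -0.857 , -0.5151,  0.7558],
       [ 0.    ,  0.    ,  0.    ,  1.    ]])}
top {'intrinsics': array([[420.3185,   0.    , 281.4295],
       [  0.    , 420.3185, 208.3371],
       [  0.    ,   0.    ,   1.    ]]), 'world_from_camera': array([[ 0.002 , -0.9979,  0.064 ,  0.4476],
       [-1.    , -0.002 ,  0.0001,  0.0769],
       [ 0.0001, -0.064 , -0.9979,  1.1319],
       [ 0.    ,  0.    ,  0.    ,  1.    ]])}
```

View pics/side0.png

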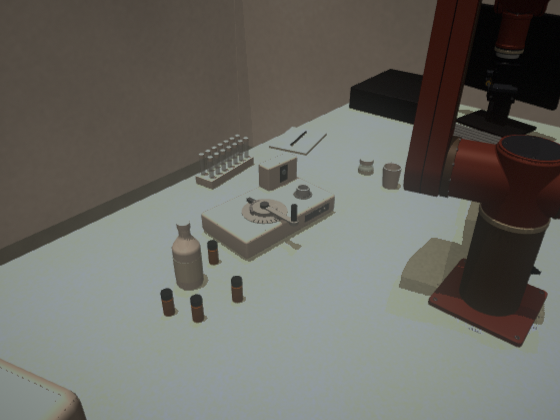

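View pics/top0.png

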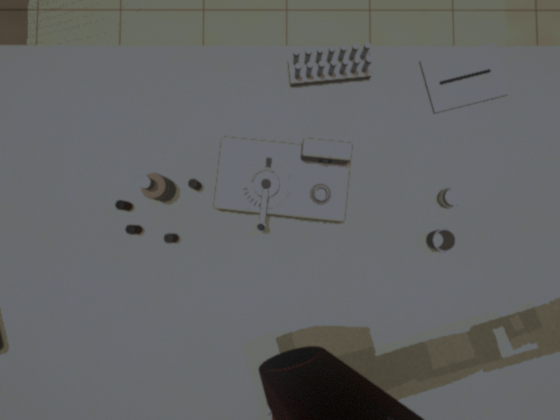

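Side: four dark vials, caps around (237,281), (212,245), (197,300) and (168,294); knob (294,212), cup (303,190). Top: vials at (171,238), (195,184), (134,230) and (123,205); knob (263,226), cup (320,194), hub (266,184). I need close crops for accuracy.

```bash
python3 - <<'E'
import cv2, numpy as np
a=cv2.imread("pics/top0.png")[125:255,100:360]; b=cv2.imread("pics/side0.png")[150:330,140:360]
f=lambda i,s:cv2.resize(cv2.convertScaleAbs(i,alpha=1.6),None,fx=s,fy=s,interpolation=cv2.INTER_CUBIC)
cv2.imwrite("pics/topc.png",f(a,3)); cv2.imwrite("pics/sidec.png",f(b,3.3))
E
```

```text
(no output)
```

View pics/topc.png

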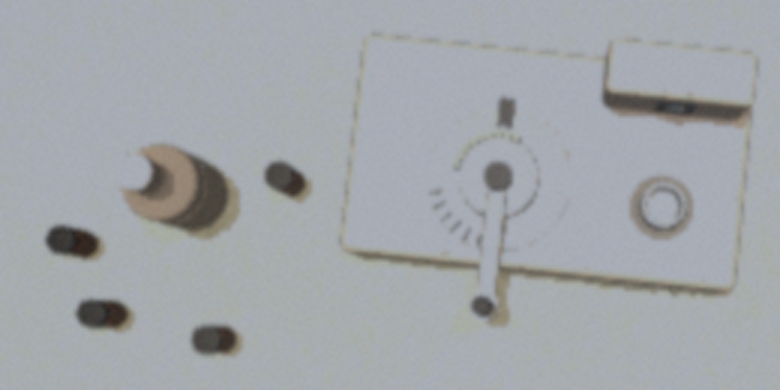

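View pics/sidec.png

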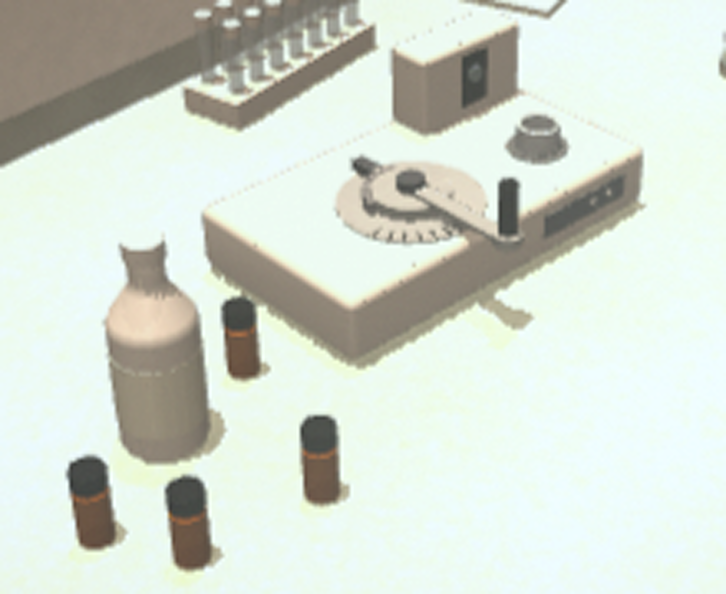

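Crops: the nearest vial's cap top is at top-crop (208,339), plinth corners (365,36), (343,250), (735,290), cup rim (663,207), hub (498,177), knob top (483,306). In the side crop that vial's cap top is (319,425), and cup rim (540,124). The lever is at rest.

```bash
cat > h.py <<'E'
from cell import env
import numpy as np
np.set_printoptions(precision=4,suppress=True)
def ray(n,p):
    c=env.calibration(n);K,T=c["intrinsics"],c["world_from_camera"]
    return T[:3,3],T[:3,:3]@np.linalg.inv(K)@np.array([*p,1.])
def onz(n,p,z):
    o,d=ray(n,p);return o+d*(z-o[2])/d[2]
def proj(n,P):
    c=env.calibration(n);K,T=c["intrinsics"],c["world_from_camera"]
    q=K@(T[:3,:3].T@(np.array(P)-T[:3,3]));return q[:2]/q[2]
E
python3 - <<'E'
from h import *
import cv2
t=lambda x,y:(100+x/3-.33,125+y/3-.33); s=lambda x,y:(140+x/3.3-.35,150+y/3.3-.35)
P={}
for k,(a,z) in dict(TL=((365,36),.062),BL=((343,250),.062),BR=((735,290),.062),cup=((663,207),.086),knob=((483,306),.129),vial=((208,339),.06),hub=((498,177),.09)).items():
    P[k]=onz("top",t(*a),z);print(k,P[k])
for k,(a,z) in dict(BL=((350,306),.062),BR=((641,152),.062),L=((204,214),.062),cup=((540,124),.086),knob=((509,183),.129),vial=((319,425),.06)).items(): print("side",k,onz("side",s(*a),z))
d=P['BL']-P['BR'];print("yaw from front edge",np.degrees(np.arctan2(-d[0],d[1])),np.linalg.norm(d))
d=P['TL']-P['BL'];print("yaw from left edge",np.degrees(np.arctan2(d[1],d[0])),np.linalg.norm(d))
# refine: dark blobs in top view (caps vial, knob), cap segmentation
im=cv2.imread("pics/top0.png");hsv=cv2.cvtColor(im,cv2.COLOR_BGR2HSV)
for z in [(110,150),(160,200)]: pass
g=im[230:246,160:184].astype(int);print(g.sum(2)//3);print((g[:,:,2]-g[:,:,0]))
E
```

```text
TL [0.7011 0.2323 0.062 ]
BL [0.5168 0.249  0.062 ]
BR [ 0.4834 -0.0841  0.062 ]
cup [ 0.5517 -0.021   0.086 ]
knob [0.4681 0.1264 0.129 ]
vial [0.441  0.3628 0.06  ]
hub [0.576  0.1164 0.09  ]
side BL [0.5145 0.2575 0.062 ]
side BR [ 0.4784 -0.0692  0.062 ]
side L [0.6908 0.2416 0.062 ]
side cup [ 0.5496 -0.0172  0.086 ]
side knob [0.4663 0.1315 0.129 ]
side vial [0.4393 0.3672 0.06  ]
yaw from front edge -5.71515711092372 0.33469843220708345
yaw from left edge -5.157219098611777 0.18512406839992765
[[108 107 107 107 107 106 106 107 107 105 106 107 106 107 106 107 106 106
  106 106 107 107 108 108]
 [107 108 108 108 106 107 107 106 105 105 105 106 106 106 106 107 107 107
  107 107 108 107 107 107]
 [107 107 107 107 106 105 104 101 100  99  99  99 100 100 101 101 106 106
  107 107 108 108 108 107]
 [108 107 107 107 104  97  93  84  81  80  78  79  80  80  81  84  92 100
  106 107 108 108 108 107]
 [108 106 107 105  95  78  70  59  55  54  53  51  49  50  49  53  64  82
   98 106 106 107 106 107]
 [107 108 107 100  82  58  50  46  45  45  45  44  38  34  35  33  42  58
   82  99 105 1
[... 1523 characters left out ...]
10 11 12  9  1 -3 -4 -4]
 [-4 -4 -6 -5 -2  4  4  4  3  3  3  5  4  7 12 10  8  9 13 15  8 -1 -4 -4]
 [-5 -5 -5 -5  0  5  4  4  4  4  4  4  3  2  5  9  9  8 13 17 11  0 -3 -2]
 [-5 -5 -4 -5 -2  3  4  2  4  3  4  4  3  2  8 10  9 11 15 18 10  0 -2 -2]
 [-6 -4 -4 -5 -2  2  3  4  2  3  4  3  2  7  9 10 11 14 17 17  9 -1 -3 -3]
 [-6 -4 -3 -4 -3 -1  4  2  4  5  4  3  5 10 11 11 12 16 17 14  5 -3 -4 -3]
 [-5 -4 -4 -4 -3 -1 -1  1  3  1  3  1  2  6 11 13 16 16 13  6 -3 -5 -5 -4]
 [-5 -4 -5 -5 -4 -3 -3 -3  0  1  2  2  2  3  6  7  7  8  6 -1 -4 -6 -5 -4]
 [-6 -5 -5 -5 -5 -4 -5 -5 -3 -1 -1 -1  1  1  0 -2 -3 -3 -3 -5 -6 -6 -7 -5]
 [-6 -4 -5 -5 -4 -4 -6 -7 -5 -5 -3 -4 -3 -2 -2 -4 -5 -5 -5 -5 -6 -7 -6 -6]]
```

drive_tool(
  steps=[
    {"yaw": 0.13},
    {"yaw": 0.13},
    {"yaw": 0.13},
    {"tx": 0.01,"ty": -0.045},
    {"tx": 0.01,"ty": -0.045},
    {"tx": 0.01,"ty": -0.045},
    {"tx": 0.01,"ty": -0.045},
    {"tx": 0.01,"ty": -0.045},
    {"tx": 0.01,"ty": -0.045},
    {"tx": 0.01,"ty": -0.045},
    {"tx": 0.01,"ty": -0.045},
    {"tx": 0.01,"ty": -0.045},
    {"tx": 0.01,"ty": -0.045},
    {"tx": 0.01,"ty": -0.045},
    {"tx": 0.01,"ty": -0.045},
    {"tx": 0.01,"ty": -0.045},
    {"tx": 0.01,"ty": -0.045},
    {"tx": 0.01,"ty": -0.045},
  ],
)

```text
$.steps[0]: bad value
```

drive_tool(
  steps=[
    {"tx": 0,"ty": 0,"tz": 0,"yaw": 0.13},
    {"tx": 0,"ty": 0,"tz": 0,"yaw": 0.13},
    {"tx": 0,"ty": 0,"tz": 0,"yaw": 0.13},
    {"tx": 0.01,"ty": -0.045,"tz": 0,"yaw": 0},
    {"tx": 0.01,"ty": -0.045,"tz": 0,"yaw": 0},
    {"tx": 0.01,"ty": -0.045,"tz": 0,"yaw": 0},
    {"tx": 0.01,"ty": -0.045,"tz": 0,"yaw": 0},
    {"tx": 0.01,"ty": -0.045,"tz": 0,"yaw": 0},
    {"tx": 0.01,"ty": -0.045,"tz": 0,"yaw": 0},
    {"tx": 0.01,"ty": -0.045,"tz": 0,"yaw": 0},
    {"tx": 0.01,"ty": -0.045,"tz": 0,"yaw": 0},
    {"tx": 0.01,"ty": -0.045,"tz": 0,"yaw": 0},
    {"tx": 0.01,"ty": -0.045,"tz": 0,"yaw": 0},
    {"tx": 0.01,"ty": -0.045,"tz": 0,"yaw": 0},
    {"tx": 0.01,"ty": -0.045,"tz": 0,"yaw": 0},
    {"tx": 0.01,"ty": -0.045,"tz": 0,"yaw": 0},
  ],
)

```text
time_s: 1.7
tcp_pos: [0.3777, 0.0258, 0.2255]
orientation: [-179.2, 0.2, -1.6]
contact_force: [0.6, -0.3, -0.1]
width: 1.001
```

drive_tool(
  steps=[
    {"tx": 0.0065,"ty": -0.042,"tz": 0.01,"yaw": 0},
    {"tx": 0.0065,"ty": -0.042,"tz": 0.01,"yaw": 0},
    {"tx": 0.0065,"ty": -0.042,"tz": 0.01,"yaw": 0},
    {"tx": 0.0065,"ty": -0.042,"tz": 0.01,"yaw": 0},
    {"tx": 0.0065,"ty": -0.042,"tz": 0.01,"yaw": 0},
    {"tx": 0.0065,"ty": -0.042,"tz": 0.01,"yaw": 0},
    {"tx": 0.0065,"ty": -0.042,"tz": 0.01,"yaw": 0},
    {"tx": 0.0065,"ty": -0.042,"tz": 0.01,"yaw": 0},
    {"tx": 0,"ty": 0,"tz": 0,"yaw": 0},
    {"tx": 0,"ty": 0,"tz": 0,"yaw": 0},
  ],
)

```text
time_s: 2.7
tcp_pos: [0.4355, 0.3814, 0.1429]
orientation: [-179.5, 0.2, -1.0]
contact_force: [0.5, -0.6, 0.1]
width: 1.0
```

```bash
python3 - <<'E'
from h import *
import cv2
im=env.snapshot("side");s=env.read_state();print(s['tcp_pos'],s['orientation'],s['width'])
im=np.ascontiguousarray(im[:,:,::-1])
p=s['tcp_pos'];print("tcp proj",proj("side",p),"tip",proj("side",p-[0,0,.008]))
for c in (-1,1): print("pad tip",proj("side",p+[0,c*.0435,-.008]))
cv2.imwrite("pics/side1.png",cv2.resize(cv2.convertScaleAbs(im[180:330,140:340],alpha=1.6),None,fx=4,fy=4,interpolation=cv2.INTER_CUBIC))
E
```

```text
[0.4353 0.381  0.1429] [-179.4359    0.1945   -1.0874] 0.9961714596438552
tcp proj [231.3717 251.8727] tip [231.5499 254.9285]
pad tip [245.8214 245.5328]
pad tip [216.4323 264.8812]
```

View pics/side1.png

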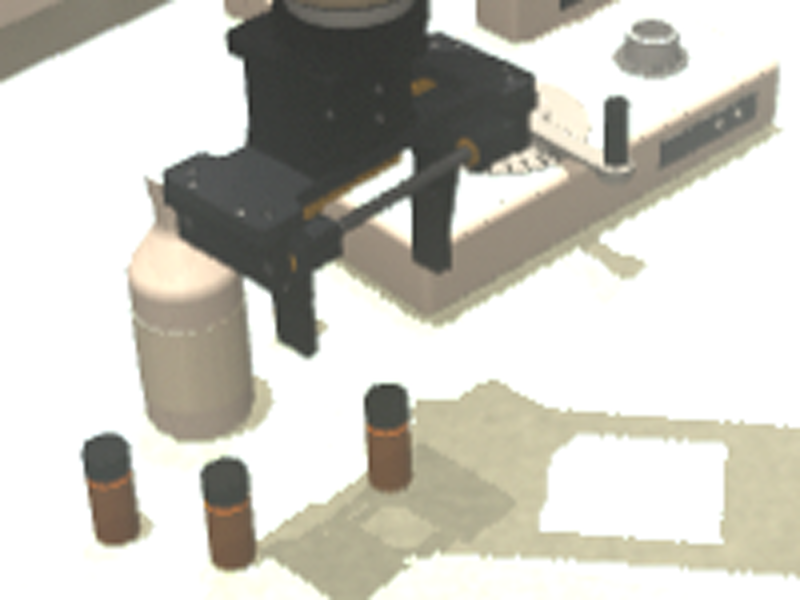

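The gripper body is long along the jaws, as I assumed, and clear of the bottle. The target vial is at crop (388,440). Now centring and lowering.

drive_tool(
  steps=[
    {"tx": 0.003,"ty": 0.0075,"tz": 0,"yaw": 0},
    {"tx": 0.003,"ty": 0.0075,"tz": 0,"yaw": 0},
    {"tx": 0,"ty": 0,"tz": 0,"yaw": 0},
    {"tx": 0,"ty": 0,"tz": 0.02,"yaw": 0},
    {"tx": 0,"ty": 0,"tz": 0.02,"yaw": 0},
    {"tx": 0,"ty": 0,"tz": 0.02,"yaw": 0},
    {"tx": 0,"ty": 0,"tz": 0.02,"yaw": 0},
    {"tx": 0,"ty": 0,"tz": 0.01,"yaw": 0},
    {"tx": 0,"ty": 0,"tz": 0.01,"yaw": 0},
    {"tx": 0,"ty": 0,"tz": 0,"yaw": 0},
    {"tx": 0,"ty": 0,"tz": 0,"yaw": 0},
  ],
)

```text
time_s: 3.85
tcp_pos: [0.4481, 0.3591, 0.0478]
orientation: [-179.1, -0.5, -1.8]
contact_force: [0.3, 0.5, 0.7]
width: 0.994
```

drive_tool(
  steps=[
    {"tx": -0.003,"ty": -0.003,"tz": 0.005,"yaw": 0},
    {"tx": -0.003,"ty": -0.003,"tz": 0.005,"yaw": 0},
    {"tx": 0,"ty": 0,"tz": 0,"yaw": 0},
    {"tx": 0,"ty": 0,"tz": 0,"yaw": 0},
  ],
)

```text
time_s: 4.25
tcp_pos: [0.4433, 0.3672, 0.0395]
orientation: [-178.9, -0.7, -1.8]
contact_force: [-0.6, -0.3, 0.3]
width: 0.998
```

drive_tool(
  steps=[
    {"tx": -0.002,"ty": 0,"tz": 0.005,"yaw": 0},
    {"tx": 0,"ty": 0,"tz": 0,"yaw": 0},
  ],
)

```text
time_s: 4.45
tcp_pos: [0.4412, 0.3677, 0.0344]
orientation: [-178.9, -0.7, -1.8]
contact_force: [-0.1, 0.2, 0.2]
width: 0.996
```

drive_tool(
  jaw=0,
  steps=[
    {"tx": 0,"ty": 0,"tz": 0,"yaw": 0},
    {"tx": 0,"ty": 0,"tz": 0,"yaw": 0},
    {"tx": 0,"ty": 0,"tz": 0,"yaw": 0},
    {"tx": 0,"ty": 0,"tz": 0,"yaw": 0},
    {"tx": 0,"ty": 0,"tz": 0,"yaw": 0},
    {"tx": 0,"ty": 0,"tz": 0,"yaw": 0},
    {"tx": 0,"ty": 0,"tz": 0,"yaw": 0},
  ],
)

```text
time_s: 5.15
tcp_pos: [0.4416, 0.3676, 0.0346]
orientation: [-178.9, -0.7, -1.8]
contact_force: [-0.7, -0.6, -0.2]
width: 0.443
```

drive_tool(
  steps=[
    {"tx": 0,"ty": 0,"tz": 0,"yaw": 0},
    {"tx": 0,"ty": 0,"tz": 0,"yaw": 0},
    {"tx": 0,"ty": 0,"tz": 0,"yaw": 0},
    {"tx": 0,"ty": 0,"tz": 0,"yaw": 0},
    {"tx": 0,"ty": 0,"tz": 0,"yaw": 0},
  ],
)

```text
time_s: 5.65
tcp_pos: [0.4416, 0.3676, 0.0346]
orientation: [-178.9, -0.7, -1.8]
contact_force: [0.0, 0.8, 0.0]
width: 0.276
```

drive_tool(
  steps=[
    {"tx": 0,"ty": 0,"tz": -0.02,"yaw": 0},
    {"tx": 0,"ty": 0,"tz": -0.02,"yaw": 0},
    {"tx": 0,"ty": 0,"tz": -0.025,"yaw": 0},
    {"tx": 0,"ty": 0,"tz": -0.025,"yaw": 0},
    {"tx": 0,"ty": 0,"tz": -0.025,"yaw": 0},
    {"tx": 0,"ty": 0,"tz": -0.025,"yaw": 0},
    {"tx": 0,"ty": 0,"tz": -0.02,"yaw": 0},
    {"tx": 0,"ty": 0,"tz": 0,"yaw": 0},
    {"tx": 0,"ty": 0,"tz": 0,"yaw": 0},
  ],
)

```text
time_s: 6.55
tcp_pos: [0.4375, 0.3633, 0.1977]
orientation: [-179.1, -0.5, -1.8]
contact_force: [-0.8, -0.2, -1.7]
width: 0.277
```

drive_tool(
  steps=[
    {"tx": 0.012,"ty": 0.03,"tz": 0,"yaw": 0},
    {"tx": 0.012,"ty": 0.036,"tz": 0,"yaw": 0},
    {"tx": 0.012,"ty": 0.036,"tz": 0,"yaw": 0},
    {"tx": 0.012,"ty": 0.036,"tz": 0,"yaw": 0},
    {"tx": 0.012,"ty": 0.036,"tz": 0,"yaw": 0},
    {"tx": 0.012,"ty": 0.036,"tz": 0,"yaw": 0},
    {"tx": 0.012,"ty": 0.036,"tz": 0,"yaw": 0},
    {"tx": 0.012,"ty": 0.036,"tz": 0,"yaw": 0},
    {"tx": 0.012,"ty": 0.036,"tz": 0,"yaw": 0},
    {"tx": 0.008,"ty": 0.025,"tz": 0,"yaw": 0},
    {"tx": 0,"ty": 0.01,"tz": 0,"yaw": 0},
    {"tx": 0,"ty": 0,"tz": 0,"yaw": 0},
    {"tx": 0,"ty": 0,"tz": 0,"yaw": 0},
  ],
)

```text
time_s: 7.85
tcp_pos: [0.5346, -0.0057, 0.1689]
orientation: [-179.1, 1.3, -1.6]
contact_force: [-0.6, -0.7, -0.2]
width: 0.277
```

drive_tool(
  steps=[
    {"tx": 0.007,"ty": 0.006,"tz": 0.005,"yaw": 0},
    {"tx": 0.007,"ty": 0.006,"tz": 0.005,"yaw": 0},
    {"tx": 0,"ty": 0,"tz": 0.005,"yaw": 0},
    {"tx": 0,"ty": 0,"tz": 0.005,"yaw": 0},
    {"tx": 0,"ty": 0,"tz": 0,"yaw": 0},
    {"tx": 0,"ty": 0,"tz": 0,"yaw": 0},
  ],
)

```text
time_s: 8.45
tcp_pos: [0.548, -0.0143, 0.1453]
orientation: [-179.1, 1.4, -1.3]
contact_force: [-0.1, 1.4, -0.3]
width: 0.275
```

```bash
python3 - <<'E'
from h import *
import cv2
o=[]
for n,(r,c) in dict(side=(150,260),top=(150,270)).items():
    im=np.ascontiguousarray(env.snapshot(n)[:,:,::-1]);cv2.imwrite(f"pics/{n}2.png",im)
    o.append(cv2.resize(cv2.convertScaleAbs(im[r:r+80,c:c+80],alpha=1.8),None,fx=5,fy=5,interpolation=cv2.INTER_CUBIC))
s=env.read_state();print(s['tcp_pos'],s['orientation'])
cv2.imwrite("pics/both2.png",np.hstack(o))
E
```

```text
[ 0.548  -0.0144  0.1455] [-179.0759    1.3847   -1.3265]
```

View pics/both2.png

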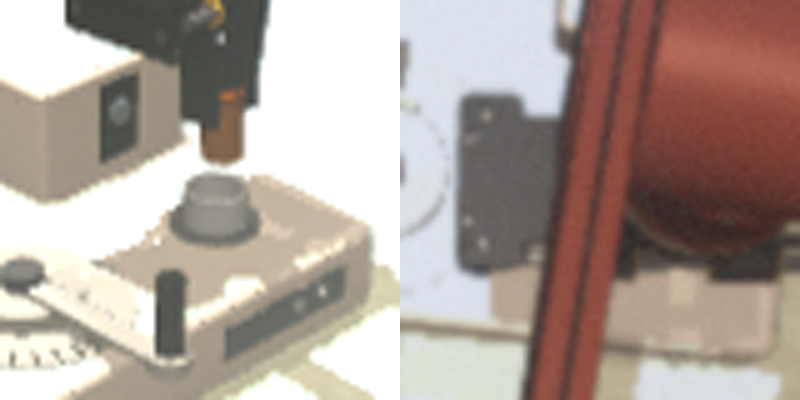

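Side view: the vial hangs upright with its bottom at crop (222,155). The cup rim centre is just below it, at about (217,187). The top view is blocked by the arm, so I'll compute the offset from the side view alone.

```bash
python3 - <<'E'
from h import *
import cv2
im=cv2.imread("pics/side2.png").astype(int)
print("R-B vial");print((im[166:186,296:313,2]-im[166:186,296:313,0]))
g=im.sum(2)//3;print(g[178:200,294:314])
zb=.1455-.0346
v=onz("side",(304,180.8),zb);c=onz("side",(303,187),.086);print(v,c,c-v)
for p in((303.,180.8),(304,181.8)):print(onz("side",p,zb)-v)
# prediction: tcp-based
print(proj("side",[.548,-.0144,zb]))
E
```

```text
R-B vial
[[ 3  1  2  2  2  1  0  2  1  1  1  2  3  2  1 -4 -8]
 [ 3  1  1  0  2  1  1  1  2  4  9 10 17  1  0 -2 -8]
 [ 2  2  3  2  2  1  1  5 22 34 36 25 31  1  0 -1 -6]
 [ 2  2  1  2  2  2  1  9 43 57 51 23 17  1  1 -1 -3]
 [ 3  1  1  2  1  1  1  3 17 24 25 20 15  1  1 -1 -2]
 [ 3  2  2  1  1  2  1  3 22 29 27 22 15  0 -3 -2 -4]
 [ 2  2  0  2  2  1  1  4 22 28 27 25 13 -3 -5 -3 -4]
 [ 4  1  1  2  2  1  1  6 23 29 27 25 11 -4 -5 -5 -4]
 [ 6 -2  0  0  3  2  1  7 29 29 28 26 10 -3 -3 -2 -2]
 [ 6 -3 -2 -2 10  7  7 11 29 29 28 25 12 -3 -3 -2 -1]
 [ 9 -1 -1 -1 21 20 22 24 30 28 28 24 11 -3 -2 -2 -3]
 [16 12  9  6 24 26 29 29 30 29 28 24 11 -3 -2  0  0]
 [20 13 13 15 23 27 29 29 28 29 27 25 12 -2 -2 -2 -1]
 [10 -3 -3 -2 24 26 28 29 29 28 28 25 12 -1  0 -1 -1]
 [-3 -3 -3 -1 21 27 28 29 28 29 26 25 15 -1  0 -2 -3]
 [-3 -3 -3 -2 10 26 28 28 28 29 27 27 17 -1 -1 -2 -1]
 [-3 -3 -3 -3 -1 10 14 17 23 21 13 11  6  0  0 -1 -1]
 [-2 -2 -3 -2 -2  0  4  8 10  7  0 -3 -5  3  2  2  2]
 [-3 -2 -1 -1  2  3  3  3  1  0 -1 -1  1 -3  0  9  9]
 [-3 -1  4  7  7  8  7  8  7  8  8  7 14  4 23 24 25]]
[[ 82  87 
[... 1307 characters left out ...]
 81  81  79  76  74  67  66  73
  105 103]
 [ 62  60  62  71  75  78  79  82  80  81  82  80  79  78  75  65  64  70
   95 111]
 [ 65  60  61  66  73  77  80  80  81  81  81  80  79  74  75  62  61  71
  105 112]
 [ 81  65  60  61  64  70  74  77  77  77  76  75  73  65  61  61  61  76
  108 108]
 [ 97  81  68  62  59  61  61  63  64  66  66  61  61  61  62  67  76  91
   99  99]
 [ 99  97  88  77  72  69  68  65  65  63  66  66  66  70  76  86  99  99
   99  99]
 [ 99  99  98  98  98  90  90  83  83  80  85  84  86  92  99  99  99  99
  100  99]]
[ 0.5439 -0.012   0.1109] [ 0.551  -0.0177  0.086 ] [ 0.007  -0.0058 -0.0249]
[0.0021 0.0018 0.    ]
[-0.0035  0.0046  0.    ]
[303.3793 180.0317]
```

```bash
python3 - <<'E'
from h import *
v=onz("side",(303.95,180.7),.1109);c=onz("side",(302.8,187.2),.086);print(v,c,c-v)
a=np.radians(-1.33);d=c-v;print("tx",d[0]*np.cos(a)+d[1]*np.sin(a),"ty",d[0]*np.sin(a)-d[1]*np.cos(a))
E
```

```text
[ 0.5444 -0.0123  0.1109] [ 0.5507 -0.0164  0.086 ] [ 0.0063 -0.0041 -0.0249]
tx 0.006396070523078817 ty 0.0039663418513409335
```

drive_tool(
  steps=[
    {"tx": 0.003,"ty": 0.002,"tz": 0,"yaw": 0},
    {"tx": 0.002,"ty": 0.001,"tz": 0,"yaw": 0},
    {"tx": 0,"ty": 0,"tz": 0.01,"yaw": 0},
    {"tx": 0,"ty": 0,"tz": 0,"yaw": 0},
    {"tx": 0,"ty": 0,"tz": 0,"yaw": 0},
  ],
)

```text
time_s: 9.05
tcp_pos: [0.5537, -0.0178, 0.1354]
orientation: [-179.1, 1.3, -1.3]
contact_force: [0.1, 0.5, -0.5]
width: 0.274
```

Good. Descending slowly.

drive_tool(
  steps=[
    {"tx": 0,"ty": 0,"tz": 0.004,"yaw": 0},
    {"tx": 0,"ty": 0,"tz": 0.004,"yaw": 0},
    {"tx": 0,"ty": 0,"tz": 0.004,"yaw": 0},
    {"tx": 0,"ty": 0,"tz": 0,"yaw": 0},
    {"tx": 0,"ty": 0,"tz": 0,"yaw": 0},
  ],
)

```text
time_s: 9.55
tcp_pos: [0.5529, -0.0174, 0.1218]
orientation: [-179.1, 1.3, -1.3]
contact_force: [-0.2, 0.1, -0.5]
width: 0.277
```

drive_tool(
  steps=[
    {"tx": 0.0015,"ty": 0.001,"tz": 0,"yaw": 0},
    {"tx": 0,"ty": 0,"tz": 0.003,"yaw": 0},
    {"tx": 0,"ty": 0,"tz": 0.002,"yaw": 0},
    {"tx": 0,"ty": 0,"tz": 0,"yaw": 0},
  ],
)

```text
time_s: 9.95
tcp_pos: [0.5548, -0.0186, 0.1168]
orientation: [-179.1, 1.3, -1.3]
contact_force: [-0.2, 0.2, -0.0]
width: 0.276
```

Inside by about 4 mm with no contact. Continuing.

drive_tool(
  steps=[
    {"tx": 0,"ty": 0,"tz": 0.003,"yaw": 0},
    {"tx": 0,"ty": 0,"tz": 0.003,"yaw": 0},
    {"tx": 0,"ty": 0,"tz": 0.002,"yaw": 0},
    {"tx": 0,"ty": 0,"tz": 0,"yaw": 0},
  ],
)

```text
time_s: 10.35
tcp_pos: [0.5546, -0.0185, 0.108]
orientation: [-179.1, 1.3, -1.3]
contact_force: [-0.2, 0.6, 0.0]
width: 0.274
```

drive_tool(
  steps=[
    {"tx": 0,"ty": 0,"tz": 0.002,"yaw": 0},
    {"tx": 0,"ty": 0,"tz": 0.001,"yaw": 0},
    {"tx": 0,"ty": 0,"tz": 0.001,"yaw": 0},
    {"tx": 0,"ty": 0,"tz": 0,"yaw": 0},
  ],
)

```text
time_s: 10.75
tcp_pos: [0.5547, -0.0185, 0.1037]
orientation: [-179.1, 1.3, -1.3]
contact_force: [0.3, 0.5, -1.2]
width: 0.279
```

drive_tool(
  steps=[
    {"tx": 0,"ty": 0,"tz": 0.001,"yaw": 0},
    {"tx": 0,"ty": 0,"tz": 0,"yaw": 0},
  ],
)

```text
time_s: 10.95
tcp_pos: [0.5548, -0.0184, 0.1028]
orientation: [-179.1, 1.2, -1.3]
contact_force: [0.9, -0.4, -1.1]
width: 0.275
```

drive_tool(
  jaw=0.6,
  steps=[
    {"tx": 0,"ty": 0,"tz": 0,"yaw": 0},
    {"tx": 0,"ty": 0,"tz": 0,"yaw": 0},
    {"tx": 0,"ty": 0,"tz": 0,"yaw": 0},
    {"tx": 0,"ty": 0,"tz": 0,"yaw": 0},
    {"tx": 0,"ty": 0,"tz": 0,"yaw": 0},
    {"tx": 0,"ty": 0,"tz": 0,"yaw": 0},
  ],
)

```text
time_s: 11.55
tcp_pos: [0.5549, -0.0184, 0.1032]
orientation: [-179.1, 1.2, -1.3]
contact_force: [1.0, 0.4, -0.4]
width: 0.591
```

drive_tool(
  steps=[
    {"tx": 0,"ty": 0,"tz": -0.01,"yaw": 0},
    {"tx": 0,"ty": 0,"tz": -0.02,"yaw": 0},
    {"tx": 0,"ty": 0,"tz": -0.02,"yaw": 0},
    {"tx": 0,"ty": 0,"tz": -0.02,"yaw": 0},
    {"tx": 0,"ty": 0,"tz": -0.02,"yaw": 0},
    {"tx": 0,"ty": 0,"tz": -0.01,"yaw": 0},
    {"tx": 0,"ty": 0,"tz": 0,"yaw": 0},
  ],
)

```text
time_s: 12.25
tcp_pos: [0.557, -0.0201, 0.2101]
orientation: [-179.1, 1.2, -1.3]
contact_force: [0.1, 0.6, 0.6]
width: 0.598
```

```bash
python3 - <<'E'
from h import *
import cv2
im=np.ascontiguousarray(env.snapshot("side")[:,:,::-1]);cv2.imwrite("pics/side3.png",im)
cv2.imwrite("pics/side3c.png",cv2.resize(cv2.convertScaleAbs(im[150:250,220:350],alpha=1.8),None,fx=5,fy=5,interpolation=cv2.INTER_CUBIC))
s=env.read_state();print(s['tcp_pos'],s['orientation'],s['width'],s['joint_positions'])
E
```

```text
[ 0.5567 -0.02    0.2094] [-179.0975    1.2423   -1.3303] 0.598805971497304 [-10.5874   5.299   98.0067   0.7062  78.0664  80.5984]
```

View pics/side3c.png

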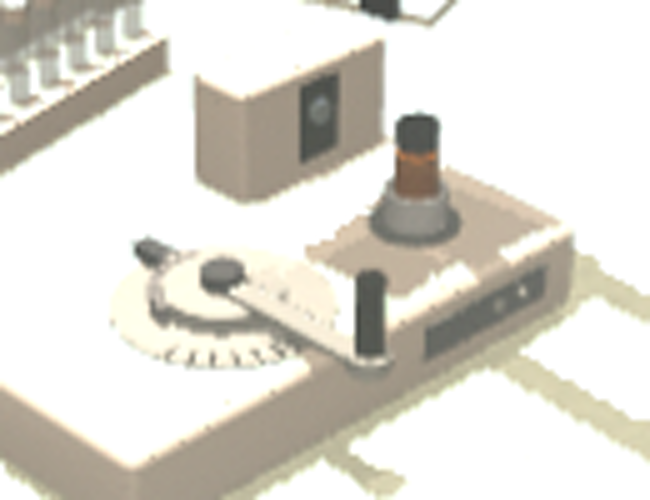

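The vial stands upright in the cup with cap at crop (417,130), and the lever is still at rest with knob at (370,310). Next: to above the knob, turning the tool to yaw about -22°. A full tangent at the end would exceed joint 6, so I use a fixed mid yaw.

drive_tool(
  jaw=1,
  steps=[
    {"tx": -0.015,"ty": -0.024,"tz": 0,"yaw": 0},
    {"tx": -0.018,"ty": -0.028,"tz": 0,"yaw": 0},
    {"tx": -0.018,"ty": -0.028,"tz": 0,"yaw": 0},
    {"tx": -0.018,"ty": -0.028,"tz": 0,"yaw": 0},
    {"tx": -0.015,"ty": -0.022,"tz": 0,"yaw": 0},
    {"tx": 0,"ty": 0,"tz": 0,"yaw": 0.12},
    {"tx": 0,"ty": 0,"tz": 0,"yaw": 0.12},
    {"tx": 0,"ty": 0,"tz": 0,"yaw": 0.1},
    {"tx": 0,"ty": 0,"tz": 0,"yaw": 0},
    {"tx": 0,"ty": 0,"tz": 0,"yaw": 0},
  ],
)

```text
time_s: 13.3
tcp_pos: [0.4653, 0.1167, 0.2007]
orientation: [-180.0, 2.5, -21.4]
contact_force: [-0.7, 0.6, 0.7]
width: 1.0
```

drive_tool(
  steps=[
    {"tx": -0.002,"ty": -0.006,"tz": 0,"yaw": 0},
    {"tx": 0,"ty": -0.005,"tz": 0,"yaw": 0},
    {"tx": 0,"ty": 0,"tz": 0.015,"yaw": 0},
    {"tx": 0,"ty": 0,"tz": 0.015,"yaw": 0},
    {"tx": 0,"ty": 0,"tz": 0.015,"yaw": 0},
    {"tx": 0,"ty": 0,"tz": 0.01,"yaw": 0},
    {"tx": 0,"ty": 0,"tz": 0,"yaw": 0},
    {"tx": 0,"ty": 0,"tz": 0,"yaw": 0},
  ],
)

```text
time_s: 14.1
tcp_pos: [0.4641, 0.1296, 0.1391]
orientation: [179.9, 2.7, -21.0]
contact_force: [0.3, -0.8, 0.2]
width: 1.004
```

drive_tool(
  steps=[
    {"tx": 0.0035,"ty": -0.001,"tz": 0.005,"yaw": 0},
    {"tx": 0.001,"ty": 0,"tz": 0.01,"yaw": 0},
    {"tx": 0.001,"ty": 0,"tz": 0.01,"yaw": 0},
    {"tx": 0,"ty": 0,"tz": 0.006,"yaw": 0},
    {"tx": 0,"ty": 0,"tz": 0,"yaw": 0},
    {"tx": 0,"ty": 0,"tz": 0,"yaw": 0},
  ],
)

```text
time_s: 14.7
tcp_pos: [0.4697, 0.129, 0.1063]
orientation: [180.0, 2.6, -21.0]
contact_force: [0.5, -1.3, 0.2]
width: 1.002
```

drive_tool(
  jaw=0,
  steps=[
    {"tx": 0,"ty": 0,"tz": 0,"yaw": 0},
    {"tx": 0,"ty": 0,"tz": 0,"yaw": 0},
    {"tx": 0,"ty": 0,"tz": 0,"yaw": 0},
    {"tx": 0,"ty": 0,"tz": 0,"yaw": 0},
    {"tx": 0,"ty": 0,"tz": 0,"yaw": 0},
    {"tx": 0,"ty": 0,"tz": 0,"yaw": 0},
    {"tx": 0,"ty": 0,"tz": 0,"yaw": 0},
    {"tx": 0,"ty": 0,"tz": 0,"yaw": 0},
    {"tx": 0,"ty": 0,"tz": 0,"yaw": 0},
    {"tx": 0,"ty": 0,"tz": 0,"yaw": 0},
    {"tx": 0,"ty": 0,"tz": 0,"yaw": 0},
    {"tx": 0,"ty": 0,"tz": 0,"yaw": 0},
    {"tx": 0,"ty": 0,"tz": 0,"yaw": 0},
    {"tx": 0,"ty": 0,"tz": 0,"yaw": 0},
  ],
)

```text
time_s: 16.1
tcp_pos: [0.4703, 0.1282, 0.1076]
orientation: [179.9, 2.5, -21.0]
contact_force: [-0.5, -1.6, 0.6]
width: 0.172
```

Knob pinched (opening about 15 mm) and still near rest. Now sweeping along the arc, reading force as I go.

drive_tool(
  steps=[
    {"tx": -0.001,"ty": -0.004,"tz": 0,"yaw": 0},
    {"tx": -0.001,"ty": -0.004,"tz": 0,"yaw": 0},
    {"tx": 0,"ty": 0,"tz": 0,"yaw": 0},
  ],
)

```text
time_s: 16.4
tcp_pos: [0.4705, 0.131, 0.1076]
orientation: [179.3, 2.4, -21.0]
contact_force: [-2.4, -5.8, 2.4]
width: 0.172
```

drive_tool(
  steps=[
    {"tx": -0.001,"ty": -0.004,"tz": 0,"yaw": 0},
    {"tx": -0.001,"ty": -0.004,"tz": 0,"yaw": 0},
    {"tx": 0,"ty": 0,"tz": 0,"yaw": 0},
  ],
)

```text
time_s: 16.7
tcp_pos: [0.4707, 0.1337, 0.1075]
orientation: [178.6, 2.3, -21.1]
contact_force: [-3.0, -6.9, 2.3]
width: 0.17
```

drive_tool(
  steps=[
    {"tx": 0,"ty": -0.004,"tz": 0,"yaw": 0},
    {"tx": 0,"ty": -0.004,"tz": 0,"yaw": 0},
    {"tx": 0,"ty": 0,"tz": 0,"yaw": 0},
  ],
)

```text
time_s: 17.0
tcp_pos: [0.471, 0.1367, 0.1075]
orientation: [178.0, 2.5, -21.2]
contact_force: [-0.7, -7.0, 1.0]
width: 0.177
```

Load makes each row droop about 2 mm and tilts the tool a little, so I'll use fewer, larger rows.

drive_tool(
  steps=[
    {"tx": -0.001,"ty": -0.01,"tz": 0,"yaw": 0},
  ],
)

```text
time_s: 17.1
tcp_pos: [0.4723, 0.1444, 0.1072]
orientation: [177.7, 2.7, -21.3]
contact_force: [-9.0, -7.2, 8.3]
width: 0.177
```

drive_tool(
  steps=[
    {"tx": 0,"ty": -0.008,"tz": 0,"yaw": 0},
  ],
)

```text
time_s: 17.2
tcp_pos: [0.4738, 0.151, 0.1071]
orientation: [177.5, 2.8, -21.3]
contact_force: [-10.2, -6.7, 10.7]
width: 0.175
```

drive_tool(
  steps=[
    {"tx": 0.001,"ty": -0.008,"tz": 0,"yaw": 0},
  ],
)

```text
time_s: 17.3
tcp_pos: [0.4752, 0.1563, 0.107]
orientation: [177.1, 3.1, -21.4]
contact_force: [-14.2, -9.3, 15.5]
width: 0.174
```

drive_tool(
  steps=[
    {"tx": 0.001,"ty": -0.008,"tz": 0,"yaw": 0},
  ],
)

```text
time_s: 17.4
tcp_pos: [0.4771, 0.1622, 0.1069]
orientation: [176.9, 3.3, -21.4]
contact_force: [-9.8, -6.5, 11.4]
width: 0.18
```

drive_tool(
  steps=[
    {"tx": 0.001,"ty": -0.008,"tz": 0,"yaw": 0},
  ],
)

```text
time_s: 17.5
tcp_pos: [0.4795, 0.1683, 0.1069]
orientation: [176.6, 3.5, -21.5]
contact_force: [-7.9, -6.3, 11.0]
width: 0.177
```

drive_tool(
  steps=[
    {"tx": 0.002,"ty": -0.008,"tz": -0.001,"yaw": 0},
  ],
)

```text
time_s: 17.6
tcp_pos: [0.4821, 0.1741, 0.1071]
orientation: [176.4, 3.7, -21.5]
contact_force: [-9.3, -11.6, 3.8]
width: 0.177
```

drive_tool(
  steps=[
    {"tx": 0.002,"ty": -0.008,"tz": -0.001,"yaw": 0},
  ],
)

```text
time_s: 17.7
tcp_pos: [0.485, 0.179, 0.107]
orientation: [176.0, 3.9, -21.5]
contact_force: [-5.4, -10.4, 4.2]
width: 0.183
```

drive_tool(
  steps=[
    {"tx": 0.002,"ty": -0.008,"tz": -0.001,"yaw": 0},
  ],
)

```text
time_s: 17.8
tcp_pos: [0.4882, 0.1843, 0.1069]
orientation: [175.7, 4.1, -21.6]
contact_force: [-7.3, -8.6, 5.3]
width: 0.184
```

drive_tool(
  steps=[
    {"tx": 0.002,"ty": -0.008,"tz": -0.001,"yaw": 0},
  ],
)

```text
time_s: 17.9
tcp_pos: [0.4919, 0.1897, 0.1069]
orientation: [175.5, 4.2, -21.6]
contact_force: [-4.0, -7.8, 3.2]
width: 0.184
```

Now at about 34° by geometry, with two force peaks felt. Single rows from here.

drive_tool(
  steps=[
    {"tx": 0.003,"ty": -0.008,"tz": -0.001,"yaw": 0},
  ],
)

```text
time_s: 18.0
tcp_pos: [0.4956, 0.1945, 0.1067]
orientation: [175.2, 4.4, -21.7]
contact_force: [-12.1, -12.1, 9.6]
width: 0.182
```

drive_tool(
  steps=[
    {"tx": 0.003,"ty": -0.008,"tz": -0.001,"yaw": 0},
  ],
)

```text
time_s: 18.1
tcp_pos: [0.4996, 0.1991, 0.1067]
orientation: [174.8, 4.6, -21.8]
contact_force: [-7.1, -9.7, 6.7]
width: 0.185
```

drive_tool(
  steps=[
    {"tx": 0.003,"ty": -0.007,"tz": 0,"yaw": 0},
  ],
)

```text
time_s: 18.2
tcp_pos: [0.504, 0.2034, 0.1066]
orientation: [174.6, 4.7, -21.8]
contact_force: [-7.1, -6.2, 14.2]
width: 0.183
```

drive_tool(
  steps=[
    {"tx": 0.003,"ty": -0.006,"tz": 0,"yaw": 0},
  ],
)

```text
time_s: 18.3
tcp_pos: [0.5082, 0.2072, 0.1066]
orientation: [174.5, 4.8, -21.9]
contact_force: [-7.3, -6.1, 9.8]
width: 0.19
```

drive_tool(
  steps=[
    {"tx": 0.002,"ty": -0.003,"tz": 0,"yaw": 0},
  ],
)

```text
time_s: 18.4
tcp_pos: [0.5098, 0.2086, 0.1066]
orientation: [174.3, 5.0, -21.9]
contact_force: [-11.5, -7.7, 9.2]
width: 0.186
```

```bash
python3 - <<'E'
from h import *
import cv2
im=np.ascontiguousarray(env.snapshot("side")[:,:,::-1])
env.snapshot("top")
t=np.ascontiguousarray(env.snapshot("top")[:,:,::-1])
f=lambda a:cv2.resize(cv2.convertScaleAbs(a,alpha=1.8),None,fx=4,fy=4,interpolation=cv2.INTER_CUBIC)
cv2.imwrite("pics/fin.png",np.hstack([f(im[150:250,220:320]),f(t[140:240,230:330])]))
s=env.read_state();p=s['tcp_pos'];r=p[:2]-[.577,.1185];print(p,s['orientation'],s['contact_force'],"theta deg",174.5-np.degrees(np.arctan2(r[1],r[0])),np.hypot(*r))
E
```

```text
[0.5097 0.2085 0.1066] [174.2781   4.9722 -21.9188] [-8.0204 -5.6439  9.0471] theta deg 47.72237488864178 0.11239475235196715
```

View pics/fin.png

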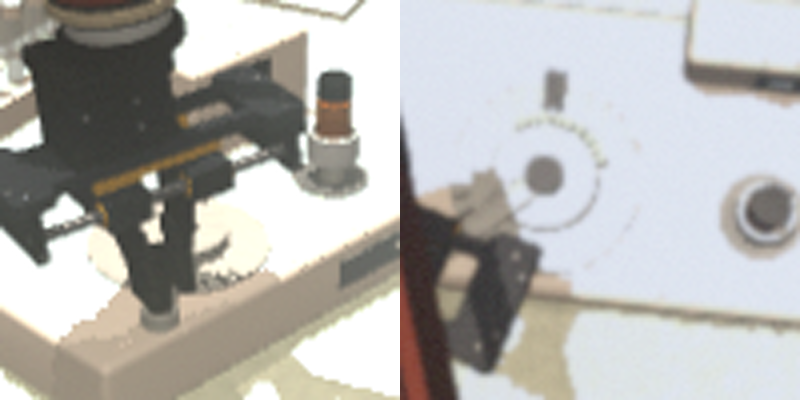

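Side: fingers pinch the knob (boss at crop (160,318)). The vial is upright in the raised cup, and its cap top moved from row 173.6 to row 168.8, which is about 16 mm or four clicks. Geometry gives 47.7° against a nominal 48°. I'll hold briefly and hand in.

```bash
python3 - <<'E'
from h import *
for i in range(8): env.snapshot("side")
s=env.read_state();p=s['tcp_pos'];r=p[:2]-[.577,.1185];print(s['time_s'],p,s['contact_force'],s['width'],174.5-np.degrees(np.arctan2(r[1],r[0])))
env.job_done()
E
```

```text
18.95 [0.5096 0.2084 0.1066] [-8.3666 -6.6274  9.785 ] 0.18489021024920377 47.66982403088659
the job is handed in; nothing more can be done
```

The vial is standing in the lift cup, released, and the lever is held at its fourth click with the fingers pinching the knob. I handed the job in at about 19 s of the 64 s allowed; no verdict is reported.

- **Vial:** I took the one nearest the base. After release the side camera showed it upright in the cup with the lever at rest. It was still upright in the raised cup at the end.
- **Lever:** The hand position puts it at 47.7° (0.83 rad), against 48° for the fourth click, and it stayed there for 0.4 s before hand-in. The cap rose by about 16 mm in the side view, which is four clicks at 4 mm each.
- **Clicks by feel:** This was only partly clear. The force peaks after the first, second and third clicks showed, blurred by pad friction. The fourth came mainly from geometry and the cup's rise.
- **Disagreements:** The two cameras differed by about 4 mm. The tool tilted about 7.6° under load by the end, and a sideways load of about 10 N remained at the fingers.
- **Bystanders:** None of the planned paths went near them, but I did not photograph them again at the end.

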